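# Centre a culture dish on the light base and stop the iris down to the middle mark

### The arm

A 6-joint arm with a two-finger parallel gripper is mounted at the origin on the work surface. World frame = base frame: x ahead of the robot, y to its left, z up, the work surface at z = 0. Lengths are in m, angles in rad, forces in N, time in s.
With the tool pointing down it reaches from about 0.425 to 0.925 m from the base axis. Payload 12.5 kg.
Tool frame: the origin (TCP) lies at the very end of the fingers, on their centre line; the grasp point (between the pads) lies arm.tcp_to_grasp behind it (arm.tcp_to_grasp is the distance from the TCP to the grasp point, in m); z points along the fingers, y is the direction in which the jaws open and shut (so a half turn about z gives the same grasp; the last joint's range is limited). The gripper opens to 85 mm and grips with 20 to 120 N. Pads are 22 mm wide; open, the fingers measure 114 mm over their backs; the gripper's body (76 mm by 85 mm) begins 54 mm behind the grasp point. The pads swing forward as they close: fully open they stand 13 mm farther back than shut.
Start: joints at [-1.273, 0.491, 1.559, -0, 1.092, -0.106], TCP at [0.246, -0.575, 0.231] pointing down, gripper open.
Joint ranges: [-3.1, 3.1], [-0.84, 2.19], [0.05, 2.79], [-1.13, 4.28], [0.06, 2.93], [-2.69, 2.69]. Speed limits (rad/s): [2.22, 2.22, 2.79, 3.14, 3.14, 3.14].

### API

Orientations are given as a unit quaternion [x, y, z, w].
In Python, from rig import arm gives the robot as it stands.
- The arm moves only by the tool arm_command, never from a script. Its argument "moves" is a list of rows, each a list of 7 numbers: the shift along the tool's x, y, z in cm, then the turn, a rotation vector about the tool's x, y, z in rad, then the opening, from -1 (shut) to 1 (fully open). In form: [[dx, dy, dz, rx, ry, rz, claw], ...]. A call has exactly 8 rows; each row is the pose to reach, as a shift and turn from the pose measured when the call began, along the tool's axes at that moment; what a row does not reach only later rows make up. A row lasts 1/12 s, in which the tool goes at most 41.7 mm and 7.16 degrees, less where a joint would pass 70% of its speed; a pose out of reach is approached as far as the arm can. A call with a gripper value outside its range is refused whole. The fingers move at their own pace and stop on an object; the grip force is fixed at half the most. Time passes only in rows, so rows that repeat a pose let the fingers close, or fill a call up. It gives the time, the measured TCP pose, the force and the opening at its end, in the units of the state.
- arm.sense(): the state, without advancing time (a new reading comes with each control period).
- arm.snapshot(name): name is "scene" or "top" or "wrist"; returns a dict with "image" (384x512x3 uint8, red, green, blue), "range_z" (384x512 float32, m along the optical axis (not along the pixel's ray), 0 where there is no reading), "K" (3x3 intrinsics, pixels), "k1" (the pictures are not rectified: a ray, as slopes to the right and down, at radius r is drawn at 1 + k1 r^2 times it, then the intrinsics apply), "rvec" (rotation vector, rad) and "tvec" (3), from world to camera coordinates, as OpenCV has them; the wrist camera has in their place "hand_eye" (4x4, takes a point from camera to tool coordinates, whose origin is the TCP and whose axes are the flange's). Camera axes: x right, y down, z forward; pixel columns grow to the right and rows downward; lengths in m; the calibration is good to about 2 mm. A picture is of the moment at which its call begins: read the wrist's pose just before it.
- arm.close_job(): hands the job in, once; it reports no verdict.
The state is a dict: "t": time; "q": joint angles; "joint_vel": joint speeds; "effort": joint torques, N m; "eef_pos": TCP position; "ee_rot": TCP orientation; "force": force on the tool from outside, world axes, zero at the start; "wrist_torque": the same for the moment, N m; "gripper_width": finger opening in m.
Only numpy, scipy, OpenCV 4.12 (cv2) and the standard library are available. Lean on these libraries where they do the work, as an engineer would, in place of code of your own. Each camera call takes 0.05 s, during which the arm holds its last target.

### The job

Get the light base ready for viewing the small culture dish: with the fingertips, gently push the dish across the glass until it sits in the middle of the stage, inside the etched ring, and push the thumb tab of the iris lever around its arc until the pointer stands on the long mark in the middle of the scale. Only push: do not lift, tip or squeeze the dish, do not pinch the tab, leave everything else on the bench where it is, and finish clear of it all.

Things in the scene. Friction and masses are not known exactly. Their poses are not given: they have to be found in the camera images.
- light_base: White box-shaped light base, 270 x 270 mm, fixed; flat upper face 58 mm above the bench. Origin: centre of its underside, on the bench. z up; its -x side (scale, dimmer, switch) is the front, turned roughly to the robot; y to the left looking along +x. In the middle of its top a round glass stage, 125 mm across, is surrounded by the dark rotating iris ring (156 mm across, top at 69.5 mm).
- stage_centre (a point): Centre of the glass stage, on the glass surface (70 mm above the bench); also the axis of the iris ring. A thin ring 72 mm across is etched on the glass around it.
- middle_mark (a point): The long middle mark of the black scale on the base's upper face (58 mm high), 122 mm from the stage centre, straight towards the base's front (-x). The scale has eleven marks 10 degrees apart on the front arc outside the lever's path, 116 to 128 mm from the stage centre; the first, middle and last are longer and thicker (13 mm long) than the rest (6 mm).
- iris (a joint): Turn of the iris ring and lever about the vertical through the stage centre, rad, anticlockwise from above. The lever points outwards at 130 degrees + this angle from the base's +x. 0 = first mark (closed, on the base's +y side), 0.873 = pointer on the middle mark, 1.745 = last mark (wide open, -y side; it starts near here). Stops at both ends. Friction 0.25 Nm (2.6 N at the tab), no spring.
- tab (a point): Centre of the black upright thumb tab on the lever, 96 mm from the stage centre, 81 mm above the bench. A fin in two halves, 22 mm long (radially), 8.6 mm thick together, foot at 67 mm, top at 95 mm, on a flat lever 11 mm wide (top at 67 mm) with a black pointer line ending 115 mm from the centre. Pressing both side faces at once is pinching; pressing the face towards the last mark closes the iris.
- dish: Small clear plastic culture dish with lid, closed, cream agar inside, 60 mm in diameter, 17 mm high, about 35 g, standing loose on the glass stage, off centre towards the base's far side. Origin: centre of its underside. It slides easily; its lid does not come off.
- amber_bottle: Amber glass bottle with blue cap, 70 mm in diameter, 140 mm high, on the bench on the base's left (+y) side. Origin: centre of its underside. Leave alone.
- wash_bottle: White plastic wash bottle with a bent spout, 64 mm in diameter, 160 mm high, on the bench on the base's right (-y) side. Origin: centre of its underside. Leave alone.
- dish_stack: Stack of three closed 60 mm dishes bound together, 50 mm high, on the bench on the base's right (-y) side, farther from the robot than the wash bottle. Origin: centre of its underside. Leave alone.
- marker: Grey marker pen with black cap, 112 mm long, 11 mm thick, lying on the bench at the front left of the base. Origin: centre of its underside. Leave alone.

How it is judged:
By the outcome, as a careful person would: the job done as asked, in the order asked, and still so for the second after the job is handed in, with the robot touching nothing.
It also fails if it takes over 48 s, if anything falls off the work surface, if the arm or the gripper's body presses on something with over 40 N, if the wrist force passes 120 N, or if a joint passes its speed limit or range.

## Working session

There is one attempt and no reset: what is moved stays moved. The work goes in short steps, Python scripts to look and compute and a tool call to move; the robot and the scene stay as the last step left them, time stands still between calls to the robot, and variables do not carry over. Pictures are saved under pics/ and viewed, and the job is handed in when it is done.

Besides the shell and the picture viewer there is one more tool, called as name(argument=value, ...) on one line, values as JSON. arm_command: Moves the arm, as the interface text tells. Its arguments: {"type":"object","properties":{"moves":{"type":"array","items":{"type":"array","items":{"type":"number"}}}},"required":["moves"]}

```bash
ls; mkdir -p pics; cat > h.py <<'E'
import numpy as np, cv2, pickle
from rig import arm
def snap(name,tag):
    s=arm.sense(); d=arm.snapshot(name); d=dict(d); d['state']=s
    pickle.dump(d,open(f'pics/{tag}.pkl','wb'))
    cv2.imwrite(f'pics/{tag}.png',cv2.cvtColor(d['image'],cv2.COLOR_RGB2BGR)); return d
E
python3 - <<'E'
from h import *
print(arm.sense())
for n in ('scene','top'):
    d=snap(n,n+'0'); print(n,d['K'],d['k1'],d['rvec'],d['tvec'])
print(arm.sense()['t'],getattr(arm,'tcp_to_grasp',None))
E
```

```text
pics
{'t': 0.0, 'q': array([-1.27260702e+00,  4.91537415e-01,  1.55948132e+00, -2.13469728e-06,
        1.09173303e+00, -1.05595180e-01]), 'joint_vel': array([ 0.00076035, -0.0001289 , -0.00088083,  0.00086396, -0.00025205,
       -0.00027029]), 'effort': array([ 2.85366106e-03, -6.18436575e+01, -2.61590034e+01, -8.17449336e-05,
        4.12350171e-03,  3.83387624e-05]), 'eef_pos': array([ 0.24551265, -0.57448764,  0.23073053]), 'ee_rot': array([ 9.79688630e-01,  2.00523945e-01, -5.66658775e-05, -5.76780206e-04]), 'force': array([-0.38280301, -0.27014458,  0.42719446]), 'wrist_torque': array([-0.02119245,  0.01396989,  0.00783276]), 'gripper_width': 0.08541155765417557}
scene [[348.27350875   0.         254.26112533]
 [  0.         348.27350875 186.72889833]
 [  0.           0.           1.        ]] -0.005178834208304444 [ 2.0864503   1.51576175 -0.50853038] [-0.20491671 -0.37351645  1.16270795]
top [[352.66353441   0.         254.30715029]
 [  0.         352.66353441 190.28785548]
 [  0.           0.           1.        ]] -0.028159507533815343 [ 2.20630569 -2.16967405  0.12084883] [0.0253531  0.56157171 0.88038193]
0.1 0.0187
```

View pics/scene0.png

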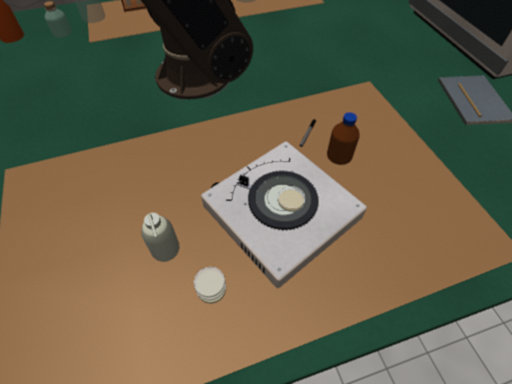

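View pics/top0.png

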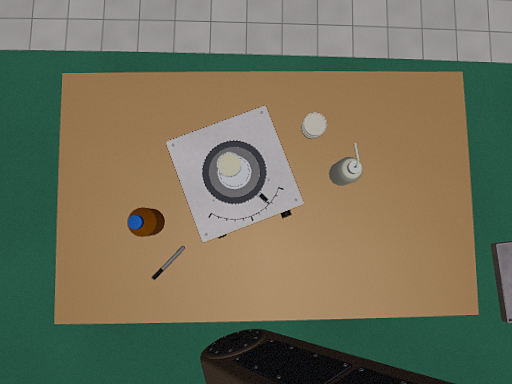

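The scene view has the base around (285,205). In the top view the base is centred near (234,172), the dish is at (229,163), the tab at (264,198) and the scale below. Next I'll zoom in on both.

```bash
python3 - <<'E'
from h import *
d=cv2.imread('pics/top0.png'); cv2.imwrite('pics/topz.png',cv2.resize(d[95:250,155:315],None,fx=3.75,fy=3.75,interpolation=cv2.INTER_CUBIC)[:600,:600])
d=cv2.imread('pics/scene0.png'); cv2.imwrite('pics/scenez.png',cv2.resize(d[135:290,195:375],None,fx=3.8,fy=3.8,interpolation=cv2.INTER_CUBIC)[:600])
E
```

```text
(no output)
```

View pics/topz.png

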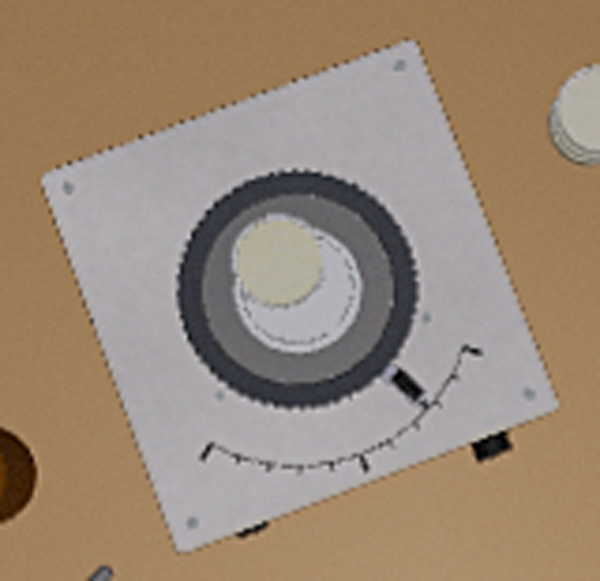

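View pics/scenez.png

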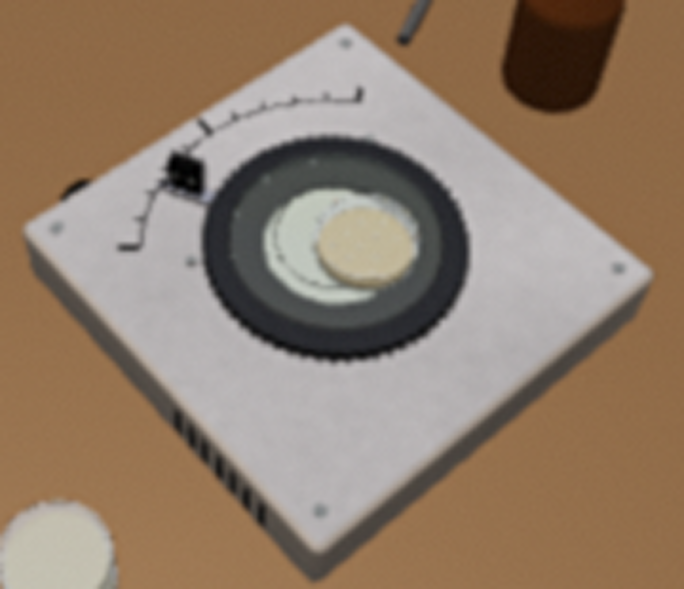

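Pixels in the zoomed top view: ring centre about (298,290), dish (278,262), tab (407,383), middle mark (364,463). Next come the metric positions.

```bash
cat >> h.py <<'E'
def cam(d):
    if 'rvec' in d and d['rvec'] is not None:
        R=cv2.Rodrigues(np.array(d['rvec'],float))[0]; t=np.array(d['tvec'],float).ravel()
        return R.T, -R.T@t
    from scipy.spatial.transform import Rotation as Ro
    s=d['state']; Rt=Ro.from_quat(s['ee_rot']).as_matrix(); H=np.array(d['hand_eye'])
    return Rt@H[:3,:3], Rt@H[:3,3]+np.array(s['eef_pos'])
def rays(d,px):
    px=np.atleast_2d(px).astype(float); K=d['K']
    p=(px-[K[0,2],K[1,2]])/[K[0,0],K[1,1]]; q=p.copy()
    for _ in range(20): q=p/(1+d['k1']*(q**2).sum(1,keepdims=True))
    R,c=cam(d); return c,np.c_[q,np.ones(len(q))]@R.T
def onz(d,px,z):
    c,r=rays(d,px); return c+r*((z-c[2])/r[:,2])[:,None]
def proj(d,P):
    R,c=cam(d); v=(np.atleast_2d(P)-c)@R; q=v[:,:2]/v[:,2:]; q=q*(1+d['k1']*(q**2).sum(1,keepdims=True))
    return q*[d['K'][0,0],d['K'][1,1]]+[d['K'][0,2],d['K'][1,2]]
def tri(d1,p1,d2,p2):
    c1,r1=rays(d1,p1); c2,r2=rays(d2,p2); r1=r1[0];r2=r2[0]
    A=np.c_[r1,-r2]; s=np.linalg.lstsq(A,c2-c1,rcond=None)[0]
    a=c1+s[0]*r1;b=c2+s[1]*r2; return (a+b)/2,np.linalg.norm(a-b)
def load(t): return pickle.load(open(f'pics/{t}.pkl','rb'))
def circ(P):
    A=np.c_[2*P[:,:2],np.ones(len(P))]; s=np.linalg.lstsq(A,(P[:,:2]**2).sum(1),rcond=None)[0]
    return s[:2],np.sqrt(s[2]+s[:2]@s[:2])
E
python3 - <<'E'
from h import *
for n,roi in (('top0',(155,95,315,250)),('scene0',(195,135,375,290))):
    d=load(n); im=d['image']; hsv=cv2.cvtColor(im,cv2.COLOR_RGB2HSV); x0,y0,x1,y1=roi
    m=np.zeros(im.shape[:2],np.uint8); 
    def comps(mask,mn):
        k=np.zeros_like(mask); k[y0:y1,x0:x1]=mask[y0:y1,x0:x1]
        cs,_=cv2.findContours(k,cv2.RETR_EXTERNAL,cv2.CHAIN_APPROX_NONE)
        return sorted([c for c in cs if cv2.contourArea(c)>mn],key=cv2.contourArea)[::-1]
    dark=((hsv[...,2]<85)&(hsv[...,1]<110)).astype(np.uint8)
    for c in comps(dark,10)[:4]:
        P=onz(d,c[:,0],.0695); print(n,'dark',cv2.contourArea(c),c[:,0].mean(0),cv2.minAreaRect(c),circ(P))
    cream=((hsv[...,0]>15)&(hsv[...,0]<40)&(hsv[...,1]>28)&(hsv[...,1]<110)&(hsv[...,2]>150)).astype(np.uint8)
    for c in comps(cream,40)[:3]:
        M=cv2.moments(c);px=(M['m10']/M['m00'],M['m01']/M['m00'])
        print(n,'cream',cv2.contourArea(c),px,circ(onz(d,c[:,0],.085)))
    wh=((hsv[...,1]<40)&(hsv[...,2]>120)).astype(np.uint8)
    c=comps(wh,500)[0]; h=cv2.convexHull(c); ap=cv2.approxPolyDP(h,6,True)[:,0]; print(n,'corners',ap,onz(d,ap,.058))
E
```

```text
top0 dark 3015.5 [233.50276243 171.39779006] ((233.75001525878906, 171.75), (62.93250274658203, 62.22539520263672), 45.0) (array([0.60257197, 0.08659516]), np.float64(0.07602997439181312))
top0 dark 26.5 [285.92592593 213.40740741] ((285.5, 213.50003051757812), (4.919349670410156, 8.497057914733887), 63.43495178222656) (array([ 0.50228125, -0.04102737]), np.float64(0.008374709950736255))
top0 dark 24.0 [262.77777778 197.05555556] ((262.7500305175781, 197.25003051757812), (8.485280990600586, 3.535533905029297), 45.0) (array([0.54099791, 0.01400442]), np.float64(0.007919630939585642))
top0 cream 5190.0 (242.34393063583815, 224.25475272960819) (array([0.54929507, 0.07951894]), np.float64(0.16409150066631514))
top0 cream 344.5 (228.9245283018868, 164.58877600387032) (array([0.61674977, 0.09811754]), np.float64(0.025329039461487346))
top0 corners [[265 106]
 [303 203]
 [202 241]
 [166 142]] [[ 0.77231105  0.01186071  0.058     ]
 [ 0.52873222 -0.08525249  0.058     ]
 [ 0.43207215  0.16079655  0.058     ]
 [ 0.67478059  0.25717185  0.058     ]]
scene0 dark 3122.5 [282.73513514 200.3837837
[... 374 characters left out ...]
06, 180.49998474121094), (10.75174331665039, 8.854375839233398), 18.43494987487793) (array([0.5320169 , 0.01739785]), np.float64(0.013069959462820396))
scene0 dark 12.5 [303.64 140.64] ((303.6153564453125, 140.57691955566406), (2.2188007831573486, 13.035452842712402), 33.690067291259766) (array([0.44576233, 0.18907931]), np.float64(0.020473462829864918))
scene0 cream 349.5 (290.7219837863615, 199.10109680495944) (array([0.62377825, 0.09719793]), np.float64(0.025246354831816812))
scene0 corners [[287 142]
 [365 208]
 [277 279]
 [202 194]] [[ 0.43807668  0.16245992  0.058     ]
 [ 0.68117059  0.25400838  0.058     ]
 [ 0.77508479  0.01137389  0.058     ]
 [ 0.5310852  -0.08207504  0.058     ]]
```

```bash
cat >> h.py <<'E'
from scipy.spatial.transform import Rotation as Ro
def rel(target,yaw=None):
    """shift (cm) in current tool axes, turn about tool z to give tool-x heading yaw deg"""
    s=arm.sense(); R=Ro.from_quat(s['ee_rot']).as_matrix(); 
    sh=R.T@(np.array(target)-s['eef_pos'])*100
    h=np.degrees(np.arctan2(R[1,0],R[0,0]))
    print('t',round(s['t'],2),'tcp',s['eef_pos'].round(4),'yaw',h.round(2),'down',R[:,2].round(4),'shift cm',sh.round(2))
    if yaw is not None:
        Y=np.radians(yaw); c,S=np.cos(Y),np.sin(Y); Rt=np.array([[c,S,0],[S,-c,0],[0,0,-1]])
        print('rotvec',Ro.from_matrix(R.T@Rt).as_rotvec().round(4))
E
python3 - <<'E'
from h import *
d0,d1=load('top0'),load('scene0')
print(tri(d0,[[228.92,164.59]],d1,[[290.72,199.10]]))
print('ring',tri(d0,[[233.75,171.75]],d1,[[282.7,200.2]]))
print('tab',tri(d0,[[262.8,197.1]],d1,[[243.4,180.6]]))
rel([.56,.04,.27],23.1)
d=snap('wrist','w0'); print(d['hand_eye'],d['K'],d['k1'])
E
```

```text
(array([0.6183649 , 0.09931835, 0.0758633 ]), np.float64(0.0015497167390254808))
ring (array([0.60362611, 0.08763908, 0.05653007]), np.float64(0.0009028099086370281))
tab (array([0.54006685, 0.01522324, 0.08013113]), np.float64(0.00029852206348541735))
t 0.1 tcp [ 0.2455 -0.5745  0.2308] yaw 23.14 down [-3.e-04  9.e-04 -1.e+00] shift cm [ 53.06 -44.16  -3.87]
rotvec [-0.001  -0.0001  0.0007]
[[-1.16592367e-03 -9.49752038e-01 -3.13001129e-01  7.92573105e-02]
 [ 9.99999276e-01 -1.01384886e-03 -6.48616833e-04 -7.53313738e-04]
 [ 2.98689322e-04 -3.13001659e-01  9.49752532e-01 -1.43889060e-01]
 [ 0.00000000e+00  0.00000000e+00  0.00000000e+00  1.00000000e+00]] [[288.96053642   0.         260.49134889]
 [  0.         288.96053642 192.34055615]
 [  0.           0.           1.        ]] -0.051142367356840156
```

View pics/w0.png

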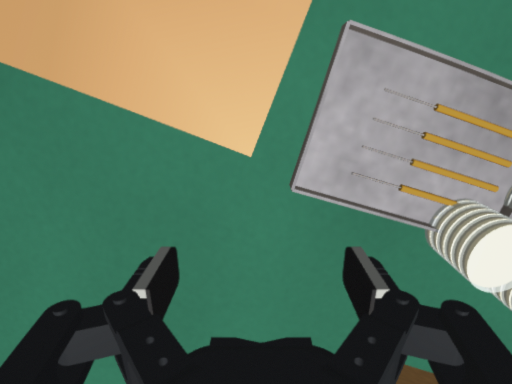

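The wrist view shows the empty bench corner with the open fingertips at about (165,260) and (355,260). Now I'll fly over to a viewing place behind the stage, shutting the gripper on the way.

arm_command(moves=[[1.1,-1,-0.1,0,0,0,-1],[3.3,-3,-0.3,0,0,0,-1],[5.9,-5.4,-0.5,0,0,0,-1],[8.5,-7.8,-0.7,0,0,0,-1],[11,-10.2,-0.9,0,0,0,-1],[13.6,-12.5,-1.1,0,0,0,-1],[16.2,-14.9,-1.3,0,0,0,-1],[18.8,-17.3,-1.5,0,0,0,-1]])

```text
t: 0.82
eef_pos: [0.3507, -0.3392, 0.2461]
ee_rot: [0.98, 0.2, -0.0, -0.0]
force: [1.8, -0.1, -0.1]
gripper_width: -0.0002
```

```bash
python3 - <<'E'
from h import *
rel([.53,.057,.27],23.1); s=arm.sense(); print(s['joint_vel'],s['q'],s['force'])
E
```

```text
t 0.82 tcp [ 0.3507 -0.3392  0.2461] yaw 23.13 down [-2.e-04  1.e-03 -1.e+00] shift cm [ 32.05 -29.4   -2.35]
rotvec [-0.001  -0.0002  0.0005]
[ 0.75774713 -0.25363033  0.30881364  0.00518588 -0.0577278   0.75064452] [-9.04443308e-01  2.79645279e-01  1.86521227e+00  4.95371391e-04
  9.97639646e-01  2.62364947e-01] [ 1.82469899 -0.10505437 -0.07545345]
```

arm_command(moves=[[2.6,-2.4,-0.2,0,0,0,-1],[5.2,-4.8,-0.4,0,0,0,-1],[7.9,-7.2,-0.6,0,0,0,-1],[10.5,-9.6,-0.8,0,0,0,-1],[13.2,-12.1,-1,0,0,0,-1],[15.8,-14.5,-1.2,0,0,0,-1],[18.4,-16.9,-1.4,0,0,0,-1],[21,-19.3,-1.6,0,0,0,-1]])

```text
t: 1.48
eef_pos: [0.4678, -0.0768, 0.2625]
ee_rot: [0.98, 0.201, -0.0, -0.001]
force: [1.5, -0.3, -0.2]
gripper_width: -0.0
```

arm_command(moves=[[2.4,-2.2,-0.2,0,0,0,-1],[4.8,-4.4,-0.4,0,0,0,-1],[7.2,-6.6,-0.5,0,0,0,-1],[9,-8.3,-0.6,0,0,0,-1],[10,-9.2,-0.7,0,0,0,-1],[10.4,-9.6,-0.7,0,0,0,-1],[10.4,-9.6,-0.7,0,0,0,-1],[10.4,-9.6,-0.7,0,0,0,-1]])

```text
t: 2.15
eef_pos: [0.5252, 0.0518, 0.2695]
ee_rot: [0.98, 0.201, -0.0, -0.0]
force: [-0.4, -0.5, -0.1]
gripper_width: 0.0004
```

```bash
python3 - <<'E'
from h import *
rel([.53,.057,.27],23.1); snap('wrist','w1')
E
```

```text
t 2.15 tcp [0.5252 0.0518 0.2695] yaw 23.14 down [-8.e-04  8.e-04 -1.e+00] shift cm [ 0.65 -0.29 -0.05]
rotvec [-0.0011  0.0004  0.0007]
```

View pics/w1.png

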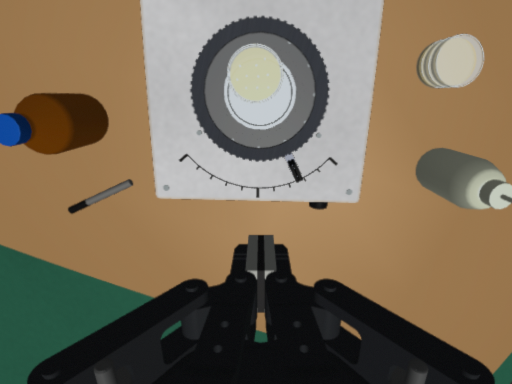

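This view shows the stage centre near (260,88), the dish at (255,75), the tab at (295,171), the middle mark at (258,192) and the first and last marks at (184,157) and (333,161). The shut fingertips are at (261,240). Next I'll measure these.

```bash
python3 - <<'E'
from h import *
d=load('w1'); im=d['image']
z=im[120:215,160:360]; cv2.imwrite('pics/w1z.png',cv2.cvtColor(cv2.resize(z,None,fx=4,fy=4,interpolation=cv2.INTER_CUBIC),cv2.COLOR_RGB2BGR))
z=im[0:175,170:350]; cv2.imwrite('pics/w1y.png',cv2.cvtColor(cv2.resize(z,None,fx=3.4,fy=3.4,interpolation=cv2.INTER_CUBIC),cv2.COLOR_RGB2BGR))
R=d['range_z']; H=np.array(d['hand_eye'])
for r in range(232,330,8):
    row=[]
    for c in range(226,300,6):
        zz=R[r,c]
        if zz<.3 and zz>0:
            K=d['K']; p=np.array([(c-K[0,2])/K[0,0]*zz,(r-K[1,2])/K[1,1]*zz,zz,1]); q=(H@p)*1000; row.append('%d,%d,%d'%tuple(q[:3]))
        else: row.append('--')
    print(r,' '.join(row))
E
```

```text
232 -- -- -- -- -- -- -- -- -- -- -- -- --
240 -- -- -- -- 10,-6,-11 10,-3,-11 10,0,-11 9,2,-10 -- -- -- -- --
248 -- -- 5,-12,-12 5,-9,-11 9,-5,-19 10,-3,-20 9,0,-18 9,2,-19 9,5,-18 5,9,-12 5,12,-12 -- --
256 -- -- 6,-11,-20 5,-8,-20 9,-5,-26 9,-2,-26 9,0,-26 9,2,-26 9,5,-26 6,8,-20 5,11,-20 -- --
264 -- 5,-14,-27 5,-11,-27 5,-8,-27 9,-5,-33 9,-2,-33 9,0,-32 9,2,-33 9,5,-32 5,8,-26 5,10,-27 -- --
272 -- 11,-12,-42 10,-10,-40 11,-7,-41 8,-5,-38 9,-2,-38 9,0,-38 9,2,-39 11,4,-42 11,7,-41 11,9,-41 -- --
280 11,-14,-47 11,-12,-47 12,-9,-48 11,-7,-47 11,-4,-47 6,-2,-40 5,0,-39 10,2,-46 11,4,-47 12,6,-48 11,9,-47 11,11,-47 --
288 11,-13,-52 11,-11,-52 10,-9,-51 11,-7,-52 11,-4,-52 5,-2,-44 1,0,-38 10,1,-50 11,4,-52 11,6,-52 11,8,-52 12,10,-53 10,13,-51
296 11,-13,-56 11,-11,-56 11,-8,-56 11,-6,-56 10,-4,-56 3,-2,-47 -2,0,-38 10,1,-55 11,3,-56 10,6,-56 11,8,-56 11,10,-57 11,12,-56
304 15,-12,-66 16,-9,-67 15,-8,-65 16,-6,-67 11,-4,-61 0,-2,-47 -7,0,-38 2,2,-50 16,3,-67 15,5,-66 -- 16,9,-67 16,11,-67
312 15,-11,-69 15,-9,-70 16,-7,-70 16,-5,-70 10,-4,-63 -4,-2,-47 -11,0,-39 -2,2,-49 15,3,-69 16,5,-71 16,7,-70 16,8,-71 16,10,-70
320 16,-11,-74 16,-9,-73 16,-7,-74 16,-5,-74 7,-4,-64 -- -- -6,2,-48 13,3,-70 17,4,-75 16,6,-74 16,8,-74 15,10,-73
328 16,-10,-77 16,-8,-77 16,-7,-77 16,-5,-77 -8,-5,-51 -- -- -8,2,-51 9,3,-70 16,4,-77 15,6,-76 16,8,-77 16,9,-77
```

View pics/w1z.png

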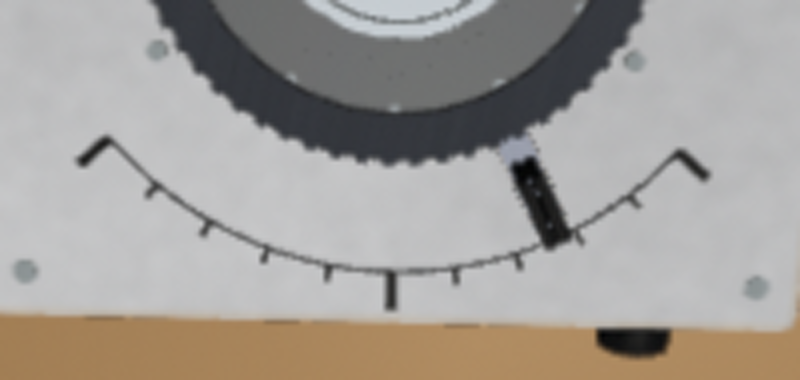

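View pics/w1y.png

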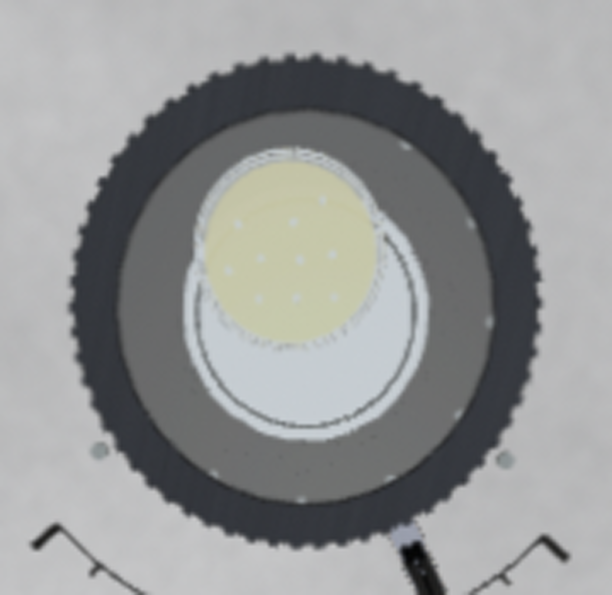

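The zooms show the etched ring centred near zoomed (306,308), the agar disc at (291,253), and the tab between scale marks 7 and 8.

```bash
cat >> h.py <<'E'
def measure(d,roi=None,verb=True,zA=.079):
    im=d['image']; hsv=cv2.cvtColor(im,cv2.COLOR_RGB2HSV)
    out={}
    dark=((hsv[...,2]<85)&(hsv[...,1]<110)).astype(np.uint8)
    cream=((hsv[...,0]>20)&(hsv[...,0]<40)&(hsv[...,1]>32)&(hsv[...,1]<120)&(hsv[...,2]>150)).astype(np.uint8)
    if roi:
        k=np.zeros_like(dark); x0,y0,x1,y1=roi; k[y0:y1,x0:x1]=1; dark*=k; cream*=k
    # glass: agar contour
    cs,_=cv2.findContours(cream,cv2.RETR_EXTERNAL,cv2.CHAIN_APPROX_NONE); c=max(cs,key=cv2.contourArea)
    c=cv2.convexHull(c); M=cv2.moments(c); out['agar_px']=(M['m10']/M['m00'],M['m01']/M['m00'])
    out['agar']=circ(onz(d,c[:,0],zA))
    return out,dark,cream
E
python3 - <<'E'
from h import *
d=load('w1'); o,dark,cream=measure(d); print(o)
cs,_=cv2.findContours(dark[:235],cv2.RETR_EXTERNAL,cv2.CHAIN_APPROX_NONE)
for c in sorted(cs,key=cv2.contourArea)[::-1][:8]:
    if cv2.contourArea(c)>8:
        M=cv2.moments(c); px=(M['m10']/M['m00'],M['m01']/M['m00']); print('dark',cv2.contourArea(c),px,cv2.minAreaRect(c),circ(onz(d,cv2.convexHull(c)[:,0],.0695)),onz(d,px,.081))
# inner glass edge: gray disc contour r 62.5 at .07 ; holes
cs,h=cv2.findContours(dark[:235],cv2.RETR_CCOMP,cv2.CHAIN_APPROX_NONE)
for i,c in enumerate(cs):
    if h[0][i][3]>=0 and cv2.contourArea(c)>500: print('hole',circ(onz(d,c[:,0],.07)))
for z in (.05,.06,.07): 
    pass
t,s=load('top0'),load('scene0')
print('agar tri w-top',tri(d,[o['agar_px']],t,[[228.92,164.59]]),'w-scene',tri(d,[o['agar_px']],s,[[290.72,199.10]]))
# marks (zoom/4+offset), middle inner/outer
off=np.array([160,120])
for nm,p in dict(mid_in=(392,273),mid_out=(391,310),first_in=(108,137),first_out=(80,163),last_in=(680,152),last_out=(707,178),tabc=(540,200),tab_in=(524,162),tab_out=(557,244)).items():
    zz=.058 if 'tab' not in nm else .095
    print(nm,onz(d,np.array(p)/4+off-.375,zz))
R=d['range_z']
for nm,p in dict(plate=(180,180),glass=(290,120),agar=(255,75),ring=(200,88)).items():
    zz=R[p[1],p[0]]; c,r=rays(d,[p]); print(nm,(c+r[0]*zz).round(4))
E
```

```text
{'agar_px': (254.9453831711896, 73.49761051373953), 'agar': (array([0.61781967, 0.0990464 ]), np.float64(0.026342741059717546))}
dark 15063.0 (259.43699794197704, 88.32849808581733) ((259.15997314453125, 88.3800048828125), (136.75445556640625, 142.69415283203125), 8.13010311126709) (array([0.60220644, 0.08717472]), np.float64(0.07765313317646609)) [[0.60611321 0.08872258 0.081     ]]
dark 919.0 (433.5050779833152, 168.92636924192962) ((434.9117736816406, 166.85296630859375), (35.16766357421875, 39.04823303222656), 14.03624439239502) (array([ 0.60745189, -0.15153619]), np.float64(0.026641422839009724)) [[ 0.60561178 -0.13863897  0.081     ]]
dark 147.5 (487.08474576271186, 189.94463276836157) ((488.475341796875, 188.88400268554688), (11.82205581665039, 24.105255126953125), 33.023868560791016) (array([ 0.61163662, -0.23509477]), np.float64(0.014668803200722894)) [[ 0.61069467 -0.21801851  0.081     ]]
dark 135.5 (294.83886838868386, 170.38253382533824) ((294.6000061035156, 170.2000274658203), (22.360679626464844, 7.155416965484619), 63.43495178222656) (array([0.53902881, 0.00944933]), 
[... 1123 characters left out ...]
 w-top (array([0.61884502, 0.09920587, 0.07108194]), np.float64(0.0007469223363135781)) w-scene (array([0.61865045, 0.09965155, 0.07616874]), np.float64(0.0006736148150501015))
mid_in [[0.49395205 0.04374394 0.058     ]]
mid_out [[0.4821996  0.03913397 0.058     ]]
first_in [[0.5001502  0.14240908 0.058     ]]
first_out [[0.48887476 0.14791963 0.058     ]]
last_in [[ 0.56574495 -0.02358335  0.058     ]]
last_out [[ 0.56172266 -0.03524055  0.058     ]]
tabc [[0.54114286 0.017789   0.095     ]]
tab_in [[0.54928094 0.02655785 0.095     ]]
tab_out [[0.53133853 0.00780177 0.095     ]]
plate [0.4652 0.1392 0.0594]
glass [0.5882 0.0429 0.0722]
agar [0.6165 0.0982 0.087 ]
ring [0.5807 0.1507 0.0705]
```

```bash
python3 - <<'E'
from h import *
d=load('w1');R=d['range_z']; H=np.array(d['hand_eye'])
for r in range(230,252,1):
    row=[]
    for c in (230,232,234,238,242,246,250,254,260,266,272,278,282,286,290):
        zz=R[r,c]
        if zz<.3 and zz>0:
            K=d['K']; p=np.array([(c-K[0,2])/K[0,0]*zz,(r-K[1,2])/K[1,1]*zz,zz,1]); q=(H@p)*1000; row.append('%d,%d,%d'%tuple(q[:3]))
        else: row.append('%.2f'%zz)
    print(r,' '.join(row))
im=d['image'][220:300,200:320]; cv2.imwrite('pics/fing.png',cv2.cvtColor(cv2.resize(cv2.convertScaleAbs(im,alpha=2),None,fx=6,fy=6),cv2.COLOR_RGB2BGR))
E
```

```text
230 0.45 0.45 0.45 0.45 0.45 0.45 0.45 0.45 0.45 0.45 0.45 0.45 0.45 0.45 0.45
231 0.45 0.45 0.45 0.45 0.45 0.45 0.45 0.45 0.45 0.45 0.46 0.45 0.45 0.45 0.45
232 0.45 0.45 0.45 0.45 0.45 0.45 0.45 0.45 0.45 0.45 0.45 0.45 0.45 0.45 0.45
233 0.45 0.45 0.45 0.46 0.46 0.45 0.46 0.46 0.45 0.45 0.45 0.46 0.45 0.45 0.45
234 0.45 0.45 0.45 0.46 0.45 0.45 0.45 0.46 0.45 0.45 0.45 0.46 0.45 0.46 0.45
235 0.46 0.46 0.45 0.46 0.45 0.45 9,-6,-5 9,-4,-5 9,-1,-5 9,2,-4 9,5,-5 0.46 0.46 0.46 0.46
236 0.46 0.46 0.46 0.46 0.46 0.46 9,-6,-6 9,-4,-5 9,-1,-6 9,2,-6 9,5,-6 0.46 0.46 0.46 0.46
237 0.46 0.46 0.46 0.46 0.46 0.46 9,-6,-7 9,-4,-7 10,-1,-8 9,2,-7 9,5,-7 0.46 0.46 0.46 0.46
238 0.46 0.46 0.46 0.46 0.46 0.46 10,-6,-10 9,-4,-8 9,-1,-8 9,1,-8 9,5,-8 0.46 0.46 0.46 0.46
239 0.46 0.46 0.46 0.46 0.46 0.46 10,-6,-10 9,-4,-10 10,-1,-11 9,1,-9 9,5,-10 0.46 0.46 0.46 0.46
240 0.46 0.46 0.46 0.46 0.46 0.46 10,-6,-11 9,-4,-11 9,-1,-10 9,1,-11 9,5,-11 0.46 0.46 0.46 0.46
241 0.46 0.46 0.46 0.46 0.46 0.46 10,-6,-12 9,-4,-11 9,-1,-12 9,1,-12 10,4,-12 0.46 0.46 0.46 0.00
242 0.46 0.46 0.46 0.46 0.46 0.46 9,-6,
[... 428 characters left out ...]
8,-10 10,-6,-17 10,-4,-17 0.00 10,1,-18 9,4,-17 5,8,-9 5,10,-10 0.46 0.46
247 0.46 0.46 0.46 5,-12,-11 5,-10,-10 5,-8,-11 9,-6,-18 9,-4,-18 9,-1,-18 9,1,-18 9,4,-18 5,8,-11 5,10,-10 0.46 0.46
248 0.46 0.46 0.46 5,-12,-12 6,-10,-12 6,-8,-12 9,-5,-19 10,-4,-19 9,-1,-18 10,1,-19 10,4,-19 5,8,-11 5,10,-12 5,12,-12 0.46
249 0.46 0.46 5,-14,-12 5,-12,-12 5,-10,-11 6,-8,-13 9,-5,-20 10,-3,-20 9,-1,-19 9,1,-20 9,4,-20 5,8,-13 6,9,-14 5,12,-13 0.46
250 0.46 0.46 5,-14,-14 5,-12,-14 5,-10,-14 6,-8,-14 10,-5,-22 9,-3,-21 10,-1,-22 9,1,-21 10,4,-21 5,7,-14 5,10,-13 5,11,-14 0.46
251 0.47 0.46 6,-14,-16 5,-12,-15 6,-10,-16 5,-8,-14 9,-5,-22 9,-3,-22 9,-1,-21 10,1,-22 9,4,-21 6,7,-15 5,9,-15 5,11,-15 0.46
```

View pics/fing.png

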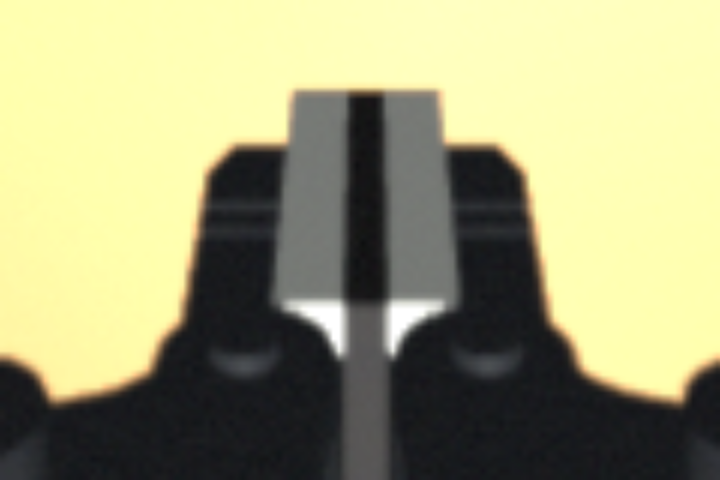

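Measured positions:

| Item | Value |
|---|---|
| Stage centre | (0.602, 0.087) |
| Dish | (0.618, 0.099), so 20 mm off along about 36° |
| Base yaw | 21.8° |
| Tab heading | 229°; the target is 201.8° |

The plan is to turn the tool to yaw ≈216°. From there tool +x pushes the dish with the camera watching it, and tool +y pushes the tab. I'll swing round and travel now.

arm_command(moves=[[1,0,0,0,0,-0.12,-1],[3,-0.4,0,0,0,-0.24,-1],[5,-0.7,0,0,0,-0.36,-1],[7.5,-1,0,0,0,-0.48,-1],[10,-1.3,0,0,0,-0.6,-1],[12.5,-1.6,0,0,0,-0.72,-1],[14.5,-1.9,0,0,0,-0.84,-1],[16.2,-2.1,0,0,0,-0.96,-1]])

```text
t: 2.87
eef_pos: [0.667, 0.1335, 0.2693]
ee_rot: [0.775, 0.632, -0.0, -0.001]
force: [-0.5, -0.1, 0.4]
gripper_width: -0.0
```

arm_command(moves=[[0,0,0,0,0,-0.12,-1],[0,0,0,0,0,-0.24,-1],[0,0,0,0,0,-0.36,-1],[0,0,0,0,0,-0.48,-1],[0,0,0,0,0,-0.6,-1],[0,0,0,0,0,-0.72,-1],[0,0,0,0,0,-0.84,-1],[0,0,0,0,0,-0.96,-1]])

```text
t: 3.53
eef_pos: [0.6668, 0.1317, 0.2692]
ee_rot: [0.394, 0.919, -0.0, -0.001]
force: [0.2, 0.4, -0.4]
gripper_width: 0.0002
```

arm_command(moves=[[0,0,1,0,0,-0.12,-1],[0,0,2,0,0,-0.24,-1],[0,0,3,0,0,-0.36,-1],[0,0,4,0,0,-0.48,-1],[0,0,5,0,0,-0.6,-1],[0,0,6,0,0,-0.72,-1],[0,0,7,0,0,-0.84,-1],[0,0,8,0,0,-0.96,-1]])

```text
t: 4.2
eef_pos: [0.6666, 0.13, 0.1888]
ee_rot: [-0.077, 0.997, 0.0, -0.001]
force: [0.4, -0.4, -0.4]
gripper_width: -0.0003
```

```bash
python3 - <<'E'
from h import *
rel([.6662,.1347,.13],216.5); print(arm.sense()['q'])
E
```

```text
t 4.2 tcp [0.6666 0.13   0.1888] yaw -171.16 down [-1.6e-03  4.0e-04 -1.0e+00] shift cm [-0.04  0.47  5.88]
rotvec [ 0.001  -0.0014 -0.4827]
[ 9.51304056e-02  6.08989835e-01  1.45918107e+00  6.54777492e-04
  1.07500200e+00 -1.63033242e+00]
```

arm_command(moves=[[0,0.1,0.5,0,0,-0.12,-1],[0,0.2,1,0,0,-0.24,-1],[0,0.3,1.5,0,0,-0.36,-1],[0,0.5,2,0,0,-0.46,-1],[0,0.5,2.5,0,0,-0.48,-1],[0,0.5,3,0,0,-0.48,-1],[0,0.5,3,0,0,-0.48,-1],[0,0.5,3,0,0,-0.48,-1]])

```text
t: 4.87
eef_pos: [0.6657, 0.1343, 0.1586]
ee_rot: [-0.31, 0.951, 0.001, -0.001]
force: [-0.1, 0.9, -0.6]
gripper_width: -0.0
```

```bash
python3 - <<'E'
from h import *
rel([.6662,.1347,.074],216.5); d=snap('wrist','w2'); o,_,_=measure(d); print(o)
E
```

```text
t 4.87 tcp [0.6657 0.1343 0.1586] yaw -143.83 down [-2.1e-03  4.0e-04 -1.0e+00] shift cm [-0.07 -0.01  8.46]
rotvec [ 0.0016 -0.0015 -0.0058]
{'agar_px': (258.73089430894305, 126.53893881044073), 'agar': (array([0.61788717, 0.09910041]), np.float64(0.026664741086828477))}
```

View pics/w2.png

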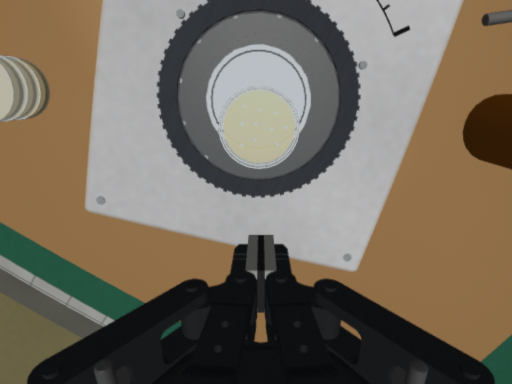

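The fingertips (261,240), dish (259,127) and ring centre (259,95) all lie on one column, so the push line is right. Before going down I'll measure the centre from this view too.

```bash
cat >> h.py <<'E'
def glass(d):
    """stage centre from the inner hole of the dark ring (z .07) """
    _,dark,_=measure(d); r=[]
    cs,h=cv2.findContours(dark[:232],cv2.RETR_CCOMP,cv2.CHAIN_APPROX_NONE)
    for i,c in enumerate(cs):
        if h[0][i][3]>=0 and cv2.contourArea(c)>2000: r.append(circ(onz(d,c[:,0],.07)))
    return r
E
python3 - <<'E'
from h import *
d=load('w2'); print(glass(d)); o,_,_=measure(d,zA=.075); print(o)
w=load('w1'); 
# outline of dish rim: agar triangulated between w1,w2
o1,_,_=measure(w); print(tri(w,[o1['agar_px']],d,[o['agar_px']]))
E
```

```text
[(array([0.60221287, 0.08715217]), np.float64(0.06176165881725433))]
{'agar_px': (258.73089430894305, 126.53893881044073), 'agar': (array([0.61820446, 0.0993123 ]), np.float64(0.02714162610617073))}
(array([ 0.62353183,  0.10299587, -0.00517915]), np.float64(0.0003536173541754612))
```

arm_command(moves=[[0,0,1,0,0,0,-1],[0,0,2.5,0,0,0,-1],[0,0,4,0,0,0,-1],[0,0,5.5,0,0,0,-1],[0,0,7,0,0,0,-1],[0,0,8,0,0,0,-1],[0,0,8.4,0,0,0,-1],[0,0,8.4,0,0,0,-1]])

```text
t: 5.58
eef_pos: [0.6654, 0.1345, 0.0739]
ee_rot: [-0.311, 0.951, 0.001, -0.001]
force: [-0.1, 0.1, 0.3]
gripper_width: 0.0002
```

```bash
python3 - <<'E'
from h import *
rel([.6662,.1347,.074],216.5); d=snap('wrist','w3'); print(glass(d),measure(d)[0])
E
```

```text
t 5.58 tcp [0.6654 0.1345 0.0739] yaw -143.81 down [-3.1e-03  3.0e-04 -1.0e+00] shift cm [-0.08 -0.03 -0.01]
rotvec [ 0.002  -0.0023 -0.0054]
[] {'agar_px': (257.2755993533519, 142.0283768444949), 'agar': (array([0.61790273, 0.09902534]), np.float64(0.026789541674989353))}
```

View pics/w3.png

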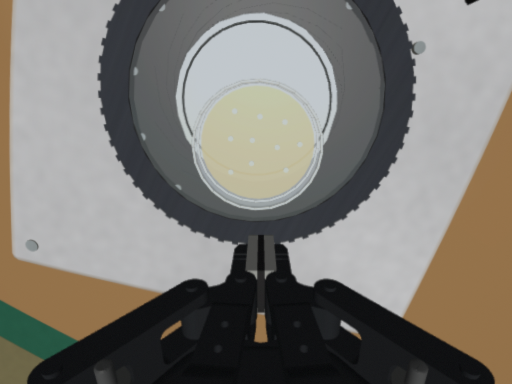

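```bash
python3 - <<'E'
from h import *
d=load('w3');s=d['state'];R=Ro.from_quat(s['ee_rot']).as_matrix()
for px in ([257.28,142.03],[257,95]):
    p=onz(d,px,.079)[0]; print(p,(R.T@(p-s['eef_pos'])*1000).round(1))
c,r=cam(d)[1],None; print((R.T@(c-s['eef_pos'])*1000))
hs=measure(d)[1]
E
```

```text
[0.61671993 0.09816912 0.079     ] [60.7 -0.6 -4.9]
[0.59935082 0.08541842 0.079     ] [82.3 -0.6 -4.9]
[  80.92858562    0.94549484 -143.88613463]
```

```bash
python3 - <<'E'
from h import *
for n in ('w0','w1','w2','w3'): 
    d=load(n); print(n,np.array(d['hand_eye'])[:3,3].round(4),d['hand_eye'][0][:3])
E
```

```text
w0 [ 0.0793 -0.0008 -0.1439] [-0.00116592 -0.94975204 -0.31300113]
w1 [ 0.0793 -0.0008 -0.1439] [-0.00116585 -0.94975209 -0.31300098]
w2 [ 0.0809  0.0009 -0.1439] [-0.00116551 -0.95016767 -0.31173714]
w3 [ 0.0809  0.0009 -0.1439] [-0.00116544 -0.95016745 -0.31173781]
```

The hand-eye shifts by about 1.6 mm between views, which is within the stated calibration. Now I'll push gently, stopping short of the goal to look.

arm_command(moves=[[0.3,-0.1,0,0,0,0,-1],[0.7,-0.1,0,0,0,0,-1],[1.1,-0.1,0,0,0,0,-1],[1.4,-0.1,0,0,0,0,-1],[1.6,-0.1,0,0,0,0,-1],[1.8,-0.1,0,0,0,0,-1],[2.0,-0.1,0,0,0,0,-1],[2.2,-0.1,0,0,0,0,-1]])

```text
t: 6.3
eef_pos: [0.6486, 0.1207, 0.075]
ee_rot: [-0.311, 0.951, 0.0, -0.001]
force: [0.3, 0.6, 0.6]
gripper_width: -0.0001
```

```bash
python3 - <<'E'
from h import *
rel([.6662,.1347,.074],216.5); d=snap('wrist','w4'); print(measure(d)[0]); print(arm.sense()['force'])
E
```

```text
t 6.3 tcp [0.6486 0.1207 0.075 ] yaw -143.8 down [-1.4e-03  5.0e-04 -1.0e+00] shift cm [-2.25  0.09  0.1 ]
rotvec [ 0.0012 -0.0009 -0.0053]
{'agar_px': (259.88012824204725, 175.7503119660581), 'agar': (array([0.61412103, 0.09624964]), np.float64(0.026915335442189554))}
[-0.02378655 -0.22173117  0.26686176]
```

View pics/w4.png

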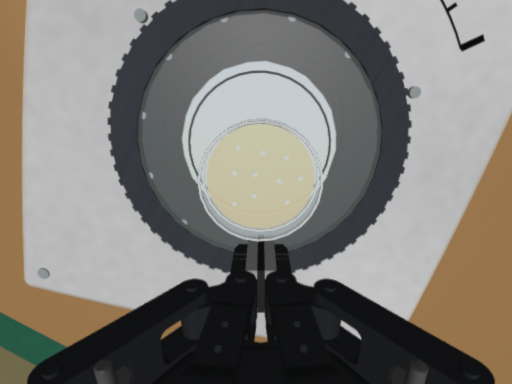

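The dish touches the tips and has moved 5 mm straight. About 15 mm remain, so I'll push another 12 mm.

arm_command(moves=[[0.2,0,0,0,0,0,-1],[0.4,0,0,0,0,0,-1],[0.6,0,0,0,0,0,-1],[0.8,0,0,0,0,0,-1],[0.95,0,0,0,0,0,-1],[1.1,0,0,0,0,0,-1],[1.2,0,0,0,0,0,-1],[1.2,0,0,0,0,0,-1]])

```text
t: 7.02
eef_pos: [0.6384, 0.1132, 0.0749]
ee_rot: [-0.311, 0.951, 0.0, -0.001]
force: [0.9, 0.2, 0.8]
gripper_width: 0.0003
```

```bash
cat >> h.py <<'E'
def offs(tag,cen=(.6022,.0871)):
    d=snap('wrist',tag); o,_,_=measure(d); s=d['state']; R=Ro.from_quat(s['ee_rot']).as_matrix()
    g=glass(d); e=np.array(cen)-o['agar'][0]
    print('agar',o['agar'],'glass',g,'rem fixed',(e@R[:2,:2]*1000).round(1)); 
    if g: print('rem seen',((g[0][0]-o['agar'][0])@R[:2,:2]*1000).round(1))
E
python3 - <<'E'
from h import *
rel([.6662,.1347,.074],216.5); offs('w5')
E
```

```text
t 7.02 tcp [0.6384 0.1132 0.0749] yaw -143.81 down [-2.1e-03  3.0e-04 -1.0e+00] shift cm [-3.51  0.09  0.09]
rotvec [ 0.0015 -0.0015 -0.0055]
agar (array([0.60386559, 0.08873606]), np.float64(0.026863437824863293)) glass [] rem fixed [ 2.3 -0.3]
```

View pics/w5.png

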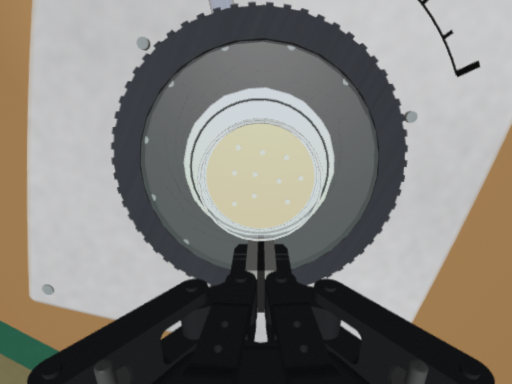

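```bash
cat >> h.py <<'E'
def overlay(tag,cen,dc):
    d=load(tag); im=cv2.cvtColor(d['image'],cv2.COLOR_RGB2BGR); im=cv2.resize(im,None,fx=3,fy=3,interpolation=cv2.INTER_CUBIC)
    a=np.linspace(0,2*np.pi,90)
    for (c,r,z,col) in ((cen,.036,.07,(0,0,255)),(cen,.0625,.07,(0,0,255)),(dc,.03,.087,(255,0,0)),(dc,.030,.07,(0,160,0))):
        P=np.c_[c[0]+r*np.cos(a),c[1]+r*np.sin(a),np.full(90,z)]; p=(proj(d,P)*3+1)
        cv2.polylines(im,[p.round().astype(np.int32)],True,col,1)
    return im
E
python3 - <<'E'
from h import *
im=overlay('w5',(.6022,.0871),(.6039,.0887)); cv2.imwrite('pics/o5.png',im[200:800,400:1160])
E
```

```text
(no output)
```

View pics/o5.png

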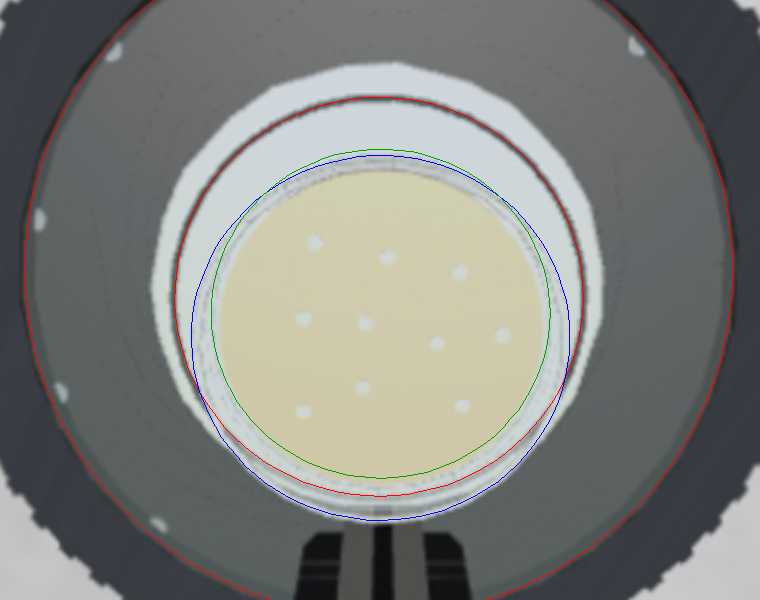

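The red projections of the etched ring and glass edge fit exactly. The blue lid circle fits at the finger side, so 2–3 mm remain. I'll push 2.6 mm.

arm_command(moves=[[0.06,0,0,0,0,0,-1],[0.12,0,0,0,0,0,-1],[0.18,0,0,0,0,0,-1],[0.24,0,0,0,0,0,-1],[0.27,0,0,0,0,0,-1],[0.27,0,0,0,0,0,-1],[0.27,0,0,0,0,0,-1],[0.27,0,0,0,0,0,-1]])

```text
t: 7.73
eef_pos: [0.6363, 0.1117, 0.0749]
ee_rot: [-0.311, 0.951, 0.0, -0.001]
force: [0.7, -0.5, 0.1]
gripper_width: -0.0001
```

arm_command(moves=[[-0.3,0,0,0,0,0,-1],[-0.8,0,0,0,0,0,-1],[-1.5,0,0,0,0,0,-1],[-2.2,0,0,0,0,0,-1],[-2.6,0,-1,0,0,0,-1],[-2.8,0,-3,0,0,0,-1],[-2.8,0,-5,0,0,0,-1],[-2.8,0,-6,0,0,0,-1]])

```text
t: 8.4
eef_pos: [0.6601, 0.1287, 0.1377]
ee_rot: [-0.311, 0.95, 0.0, 0.001]
force: [-0.6, 0.0, -0.9]
gripper_width: -0.0002
```

```bash
python3 - <<'E'
from h import *
rel([.6662,.1347,.074],216.5); offs('w6'); d=load('w6'); c=measure(d)[0]['agar'][0]
im=overlay('w6',(.6022,.0871),(.6022,.0871)); cv2.imwrite('pics/o6.png',im[100:700,400:1160])
E
```

```text
t 8.4 tcp [0.6601 0.1287 0.1377] yaw -143.79 down [ 9.e-04  6.e-04 -1.e+00] shift cm [-0.84  0.12  6.37]
rotvec [-0.0001  0.0011 -0.005 ]
agar (array([0.6020886 , 0.08754308]), np.float64(0.02668389097271715)) glass [(array([0.60207787, 0.08702433]), np.float64(0.06176596909054168))] rem fixed [ 0.2 -0.4]
rem seen [ 0.3 -0.4]
```

View pics/o6.png

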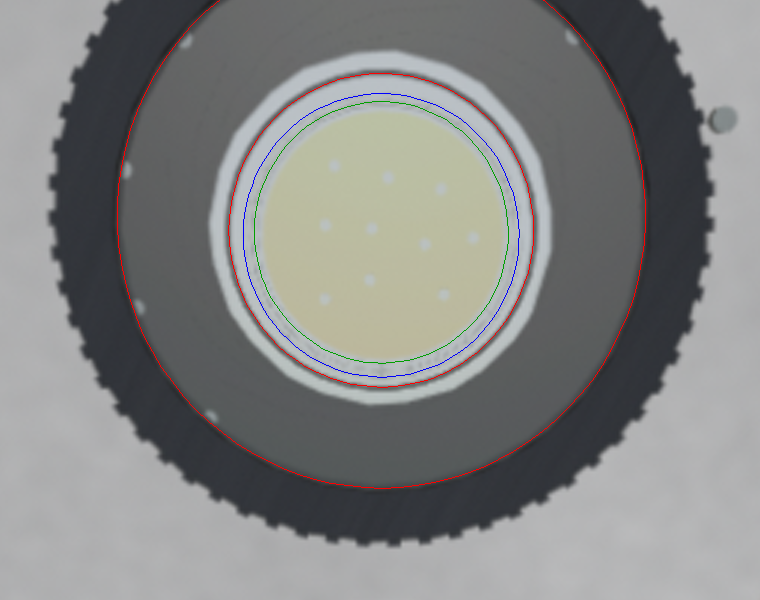

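The dish is centred within about 0.5 mm, with every circle concentric. Now the tab: I'll move over the stage to the far side of it (the last-mark side), with tool x pointing radially outwards.

```bash
python3 - <<'E'
from h import *
rel([.5647,-.0076,.14],228.9)
E
```

```text
t 8.45 tcp [0.6605 0.1287 0.1389] yaw -143.79 down [ 2.8e-03  8.0e-04 -1.0e+00] shift cm [15.78 -5.34 -0.15]
rotvec [-0.0013  0.0026 -0.2215]
```

arm_command(moves=[[1.5,-0.5,-0.5,0,0,-0.03,-1],[4,-1.4,-1,0,0,-0.06,-1],[7,-2.4,-1,0,0,-0.1,-1],[10,-3.4,-1,0,0,-0.14,-1],[13,-4.4,-1,0,0,-0.18,-1],[15,-5.1,-0.5,0,0,-0.22,-1],[15.8,-5.3,-0.2,0,0,-0.22,-1],[15.8,-5.3,-0.2,0,0,-0.22,-1]])

```text
t: 9.12
eef_pos: [0.5634, -0.0085, 0.1399]
ee_rot: [-0.412, 0.911, 0.0, 0.001]
force: [0.3, 0.4, -0.5]
gripper_width: -0.0002
```

```bash
python3 - <<'E'
from h import *
rel([.5647,-.0076,.072],228.9); snap('wrist','w7')
E
```

```text
t 9.12 tcp [ 0.5634 -0.0085  0.1399] yaw -131.35 down [ 1.4e-03  9.0e-04 -1.0e+00] shift cm [-0.14 -0.04  6.79]
rotvec [-0.0004  0.0016 -0.0043]
```

View pics/w7.png

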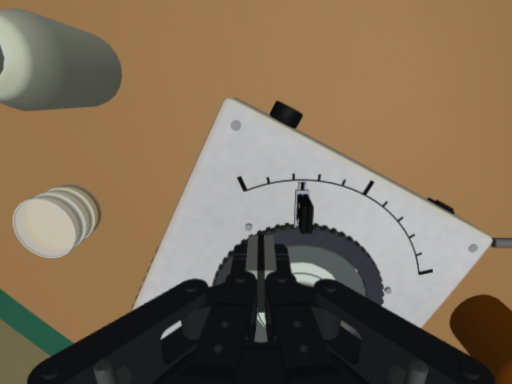

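The pointer is at (303,183), between the 80° mark (294) and the 70° mark (319), so at about 77°. The middle mark is at (370,188) and the fingertips are on the last-mark side of the tab. Going down.

arm_command(moves=[[-0.1,0,1,0,0,0,-1],[-0.1,0,2.5,0,0,0,-1],[-0.1,0,4,0,0,0,-1],[-0.1,0,5.3,0,0,0,-1],[-0.1,0,6.3,0,0,0,-1],[-0.1,0,6.8,0,0,0,-1],[-0.1,0,6.8,0,0,0,-1],[-0.1,0,6.8,0,0,0,-1]])

```text
t: 9.83
eef_pos: [0.5654, -0.0064, 0.0722]
ee_rot: [-0.412, 0.911, -0.0, 0.001]
force: [-0.2, -0.3, 0.3]
gripper_width: 0.0003
```

```bash
python3 - <<'E'
from h import *
C=np.array([.6022,.0871])
s=arm.sense(); R=Ro.from_quat(s['ee_rot']).as_matrix(); print(s['eef_pos'],s['force'])
a0=228.9
for a in (a0,225,220,215,210,206,201.8):
    th=np.radians(a); u=np.array([np.cos(th),np.sin(th)]); t=np.array([u[1],-u[0]])
    p=C+.096*u-.0188*t; sh=R.T@(np.r_[p,.072]-s['eef_pos'])*100
    print(a,sh.round(2),'rz',round(np.radians(a0-a),3))
snap('wrist','w8')
E
```

```text
[ 0.56544828 -0.00642817  0.07221073] [-0.2311704  -0.27231592  0.33897543]
228.9 [0.14 1.5  0.02] rz 0.0
225 [0.25 2.16 0.02] rz 0.068
220 [0.32 3.01 0.02] rz 0.155
215 [0.32 3.86 0.02] rz 0.243
210 [0.24 4.71 0.02] rz 0.33
206 [0.13 5.38 0.02] rz 0.4
201.8 [-0.04  6.08  0.01] rz 0.473
```

View pics/w8.png

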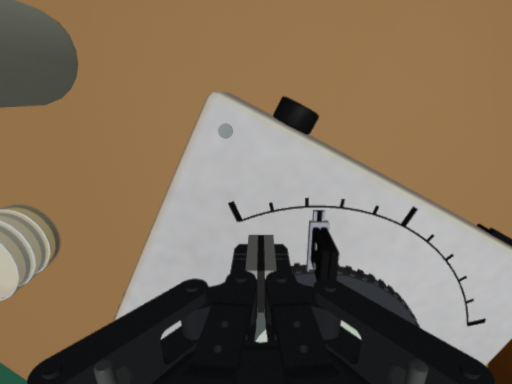

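The tips are down beside the tab: tab at (322,250), pointer at (319,217). I'll push along the arc in two parts.

arm_command(moves=[[0.1,0.5,0,0,0,0,-1],[0.1,1,0,0,0,0,-1],[0.1,1.4,0,0,0,0,-1],[0.2,1.7,0,0,0,0.03,-1],[0.2,2,0,0,0,0.06,-1],[0.3,2.4,0,0,0,0.1,-1],[0.3,2.8,0,0,0,0.14,-1],[0.3,3.2,0,0,0,0.18,-1]])

```text
t: 10.55
eef_pos: [0.5395, 0.0123, 0.0731]
ee_rot: [-0.328, 0.945, -0.0, 0.002]
force: [1.0, -3.2, 1.5]
gripper_width: 0.0
```

```bash
cat >> h.py <<'E'
def plan(angs,off=.0188,z=.072):
    C=np.array([.6022,.0871]); s=arm.sense(); R=Ro.from_quat(s['ee_rot']).as_matrix(); h=np.degrees(np.arctan2(R[1,0],R[0,0]))%360
    print(s['t'],s['eef_pos'],'force',s['force'].round(1),'yaw',h.round(1))
    v=s['eef_pos'][:2]-C
    for a in angs:
        th=np.radians(a); u=np.array([np.cos(th),np.sin(th)]); t=np.array([u[1],-u[0]])
        p=C+.096*u-off*t; print(a,(R.T@(np.r_[p,z]-s['eef_pos'])*100).round(2),'rz',round(np.radians(h-a),3))
E
python3 - <<'E'
from h import *
plan((220,215,210,206,204,201.8)); snap('wrist','w9')
E
```

```text
10.55 [0.53949075 0.01233779 0.07309342] force [ 1.  -3.2  1.5] yaw 218.3
220 [-0.01 -0.18  0.11] rz -0.03
215 [0.14 0.66 0.11] rz 0.057
210 [0.22 1.51 0.11] rz 0.144
206 [0.23 2.19 0.1 ] rz 0.214
204 [0.21 2.53 0.1 ] rz 0.249
201.8 [0.19 2.9  0.1 ] rz 0.287
```

View pics/w9.png

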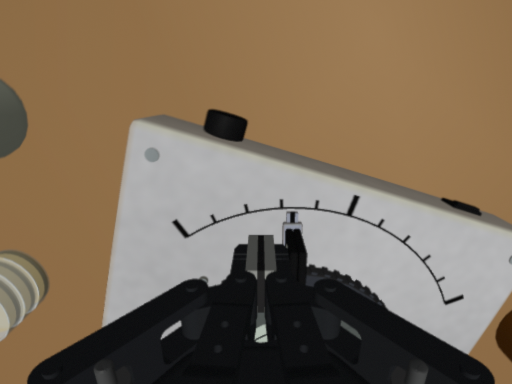

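The pointer is at (292,216), between 70° (281) and 60° (317), so at about 67°. Contact force is about 3 N, as expected. I'll continue to about 5° short.

arm_command(moves=[[0,0.3,0.1,0,0,0.03,-1],[0.1,0.6,0.1,0,0,0.06,-1],[0.1,0.9,0.1,0,0,0.09,-1],[0.2,1.2,0.1,0,0,0.12,-1],[0.2,1.5,0.1,0,0,0.15,-1],[0.2,1.8,0.1,0,0,0.18,-1],[0.2,2,0.1,0,0,0.2,-1],[0.2,2,0.1,0,0,0.2,-1]])

```text
t: 11.27
eef_pos: [0.5251, 0.0275, 0.0724]
ee_rot: [-0.23, 0.973, -0.0, 0.002]
force: [0.3, 0.1, 0.8]
gripper_width: -0.0
```

```bash
python3 - <<'E'
from h import *
plan((206,205,204,203,201.8)); d=snap('wrist','w10')
im=d['image'][140:300,180:420]; cv2.imwrite('pics/w10z.png',cv2.cvtColor(cv2.resize(im,None,fx=3.3,fy=3.3,interpolation=cv2.INTER_CUBIC),cv2.COLOR_RGB2BGR))
E
```

```text
11.2667 [0.52510887 0.02749689 0.07240381] force [0.3 0.1 0.8] yaw 206.7
206 [0.06 0.1  0.04] rz 0.011
205 [0.09 0.27 0.04] rz 0.029
204 [0.11 0.44 0.04] rz 0.046
203 [0.14 0.6  0.04] rz 0.064
201.8 [0.16 0.81 0.04] rz 0.085
```

View pics/w10z.png

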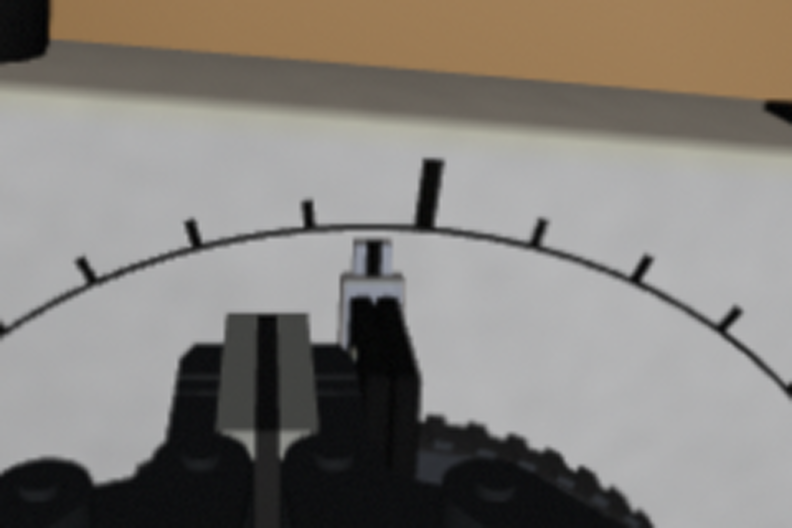

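The pointer is at zoomed (373,257) and the middle mark at (429,195). I'll work out the angles.

```bash
cat >> h.py <<'E'
def ang(d,px,z,C=(.6022,.0871)):
    p=onz(d,px,z)[0][:2]-C; return np.degrees(np.arctan2(p[1],p[0]))%360, np.hypot(*p)*1000
E
python3 - <<'E'
from h import *
d=load('w10'); f=lambda x,y:np.array([(x+.5)/3.3+180-.5,(y+.5)/3.3+140-.5])
for z in (.058,.064,.067): print(z,'tip',ang(d,f(373,241),z),'base',ang(d,f(373,274),z))
print('mid in',ang(d,f(426,228),.058),'out',ang(d,f(433,160),.058),'60:',ang(d,f(309,215),.058),'40:',ang(d,f(541,232),.058))
E
```

```text
0.058 tip (np.float64(206.10242806749463), np.float64(112.0924371967085)) base (np.float64(205.94635502122273), np.float64(105.64133325433825))
0.064 tip (np.float64(206.47029274428834), np.float64(114.5670170539378)) base (np.float64(206.34498778656993), np.float64(108.35922749180642))
0.067 tip (np.float64(206.64832593636882), np.float64(115.806021210922)) base (np.float64(206.536893590078), np.float64(109.72006846973964))
mid in (np.float64(201.44266371691862), np.float64(115.04723232832535)) out (np.float64(201.7100074981963), np.float64(127.75486671855829)) 60: (np.float64(211.74896081648137), np.float64(117.53908696981058)) 40: (np.float64(191.34274178500033), np.float64(117.94474721201))
```

The pointer reads 206.5° and the middle mark 201.6°, so 4.9° (8.2 mm) remain. I'll push 7.5 mm and look.

arm_command(moves=[[0,0.15,0,0,0,0.02,-1],[0.1,0.3,0,0,0,0.03,-1],[0.1,0.45,0,0,0,0.05,-1],[0.1,0.6,0,0,0,0.07,-1],[0.15,0.7,0,0,0,0.08,-1],[0.15,0.75,0,0,0,0.08,-1],[0.15,0.75,0,0,0,0.08,-1],[0.15,0.75,0,0,0,0.08,-1]])

```text
t: 11.98
eef_pos: [0.5203, 0.0336, 0.0722]
ee_rot: [-0.192, 0.981, 0.0, 0.002]
force: [1.0, -1.3, 0.2]
gripper_width: -0.0004
```

```bash
python3 - <<'E'
from h import *
plan((201.8,)); d=snap('wrist','w11')
im=d['image'][140:300,180:420]; cv2.imwrite('pics/w11z.png',cv2.cvtColor(cv2.resize(im,None,fx=3.3,fy=3.3,interpolation=cv2.INTER_CUBIC),cv2.COLOR_RGB2BGR))
E
```

```text
11.9833 [0.52030996 0.03357865 0.07223213] force [ 1.  -1.3  0.2] yaw 202.1
201.8 [0.01 0.05 0.02] rz 0.006
```

View pics/w11z.png

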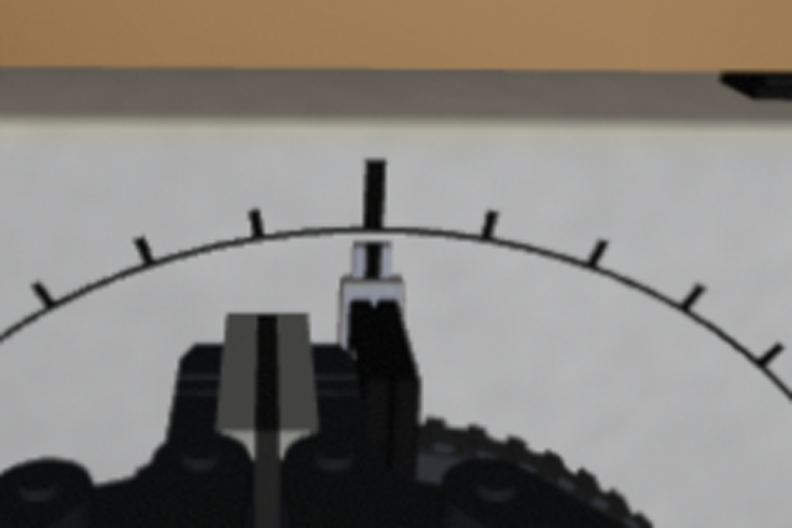

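```bash
python3 - <<'E'
from h import *
d=load('w11'); f=lambda x,y:np.array([(x+.5)/3.3+180-.5,(y+.5)/3.3+140-.5])
for z in (.064,.067): print(z,'tip',ang(d,f(373,242),z),'base',ang(d,f(373,275),z))
print('mid in',ang(d,f(373.5,228),.058),'out',ang(d,f(375.5,160),.058),'60:',ang(d,f(257,223),.058),'40:',ang(d,f(489,226),.058))
E
```

```text
0.064 tip (np.float64(202.01365928012132), np.float64(114.90037711463518)) base (np.float64(201.8917091150614), np.float64(108.69499711548205))
0.067 tip (np.float64(202.19180488007268), np.float64(116.14210722242039)) base (np.float64(202.08359280826932), np.float64(110.05864939551961))
mid in (np.float64(201.65940162579972), np.float64(115.10966129969789)) out (np.float64(201.74752957865684), np.float64(127.79365964536646)) 60: (np.float64(211.79645947162768), np.float64(117.751791180442)) 40: (np.float64(191.55881549373382), np.float64(117.44537292359652))
```

Only about 0.4° is left. I'll give a 0.6 mm nudge, then withdraw sideways and up to check with the hand off.

arm_command(moves=[[0,0.02,0,0,0,0,-1],[0,0.04,0,0,0,0,-1],[0,0.06,0,0,0,0,-1],[0,0.07,0,0,0,0,-1],[0,0.07,0,0,0,0,-1],[0,0.07,0,0,0,0,-1],[0,0.07,0,0,0,0,-1],[0,0.07,0,0,0,0,-1]])

```text
t: 12.7
eef_pos: [0.52, 0.0342, 0.0722]
ee_rot: [-0.192, 0.981, 0.0, 0.002]
force: [1.0, -3.5, 0.7]
gripper_width: -0.0001
```

arm_command(moves=[[0,-0.3,0,0,0,0,-1],[0,-0.8,0,0,0,0,-1],[0,-1.4,0,0,0,0,-1],[0,-2,0,0,0,0,-1],[0,-2.3,-1,0,0,0,-1],[0,-2.3,-2.5,0,0,0,-1],[0,-2.3,-4,0,0,0,-1],[0,-2.3,-5,0,0,0,-1]])

```text
t: 13.37
eef_pos: [0.5288, 0.0125, 0.124]
ee_rot: [-0.192, 0.981, -0.0, 0.003]
force: [0.8, 0.2, 0.2]
gripper_width: -0.0001
```

arm_command(moves=[[0,0.5,-1.5,0,0,0,-1],[-1,1.5,-3,0,0,0,-1],[-2,2.5,-4,0,0,0,-1],[-3,3.5,-5,0,0,0,-1],[-4,4,-6,0,0,0,-1],[-4.5,4,-6,0,0,0,-1],[-4.5,4,-6,0,0,0,-1],[-4.5,4,-6,0,0,0,-1]])

```text
t: 14.03
eef_pos: [0.5548, 0.0661, 0.1837]
ee_rot: [-0.192, 0.981, -0.0, 0.002]
force: [-0.2, -0.6, -0.2]
gripper_width: 0.0
```

```bash
python3 - <<'E'
from h import *
plan((201.8,)); d=snap('wrist','w12')
im=d['image'][100:260,140:380]; cv2.imwrite('pics/w12z.png',cv2.cvtColor(cv2.resize(im,None,fx=3.3,fy=3.3,interpolation=cv2.INTER_CUBIC),cv2.COLOR_RGB2BGR))
E
```

```text
14.0333 [0.5547834  0.06605292 0.18366311] force [-0.2 -0.6 -0.2] yaw 202.1
201.8 [ 4.47 -1.65 11.15] rz 0.006
```

View pics/w12.png

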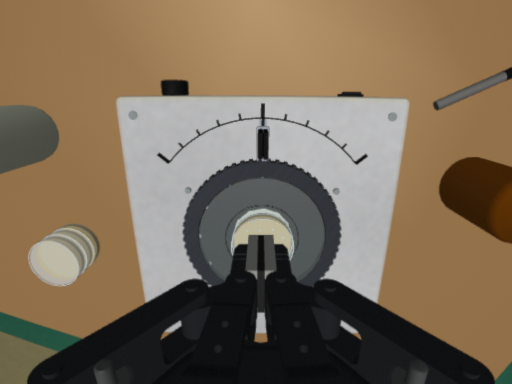

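View pics/w12z.png

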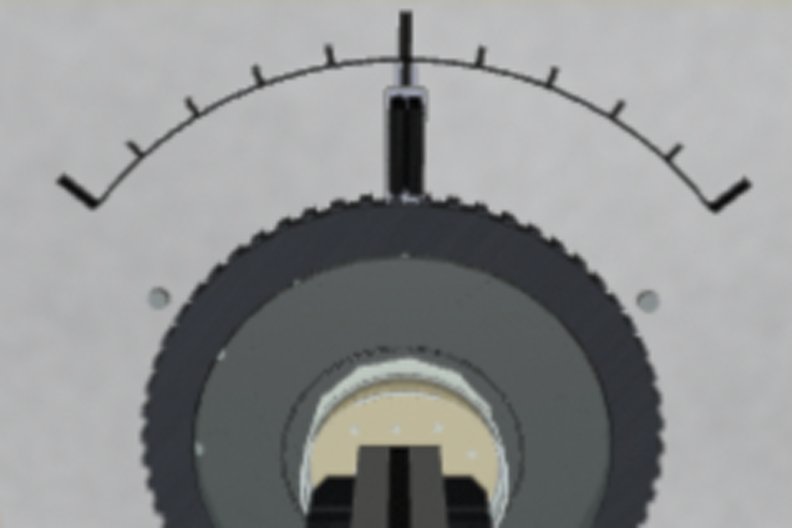

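The pointer lies exactly in line with the middle mark (zoomed (405,60), straight on). Now I'll rise and back off to check the dish.

arm_command(moves=[[-0.5,0,-1.5,0,0,0,-1],[-2,0,-4,0,0,0,-1],[-4,0,-6,0,0,0,-1],[-6.5,0,-7,0,0,0,-1],[-9,0,-7,0,0,0,-1],[-11,0,-7,0,0,0,-1],[-12,0,-7,0,0,0,-1],[-12,0,-7,0,0,0,-1]])

```text
t: 14.75
eef_pos: [0.6664, 0.1109, 0.2524]
ee_rot: [-0.192, 0.981, 0.0, 0.001]
force: [0.3, -0.1, -0.5]
gripper_width: 0.0001
```

```bash
python3 - <<'E'
from h import *
plan((201.8,)); offs('w13'); d=load('w13'); print(d['state']['joint_vel'].round(3))
im=overlay('w13',(.6022,.0871),(.6022,.0871)); p=proj(d,[[.6022,.0871,.07]])[0]*3; x,y=map(int,p)
x0=max(0,x-400);y0=max(0,y-400); cv2.imwrite('pics/o13.png',im[y0:y0+600,x0:x0+800])
for n in ('top','scene'):
    snap(n,n+'1')
a=cv2.imread('pics/top1.png');b=cv2.imread('pics/scene1.png'); cv2.imwrite('pics/both.png',np.hstack([cv2.resize(a,(400,300)),cv2.resize(b,(400,300))]))
E
```

```text
14.75 [0.66637039 0.1108656  0.25240756] force [ 0.3 -0.1 -0.5] yaw 202.1
201.8 [16.49 -1.62 18.  ] rz 0.005
agar (array([0.60195112, 0.08756541]), np.float64(0.02634855080989645)) glass [(array([0.60188513, 0.08689433]), np.float64(0.06238376804528643))] rem fixed [-0.1 -0.5]
rem seen [ 0.3 -0.6]
[-0.009 -0.033  0.063 -0.003 -0.012 -0.009]
```

View pics/o13.png

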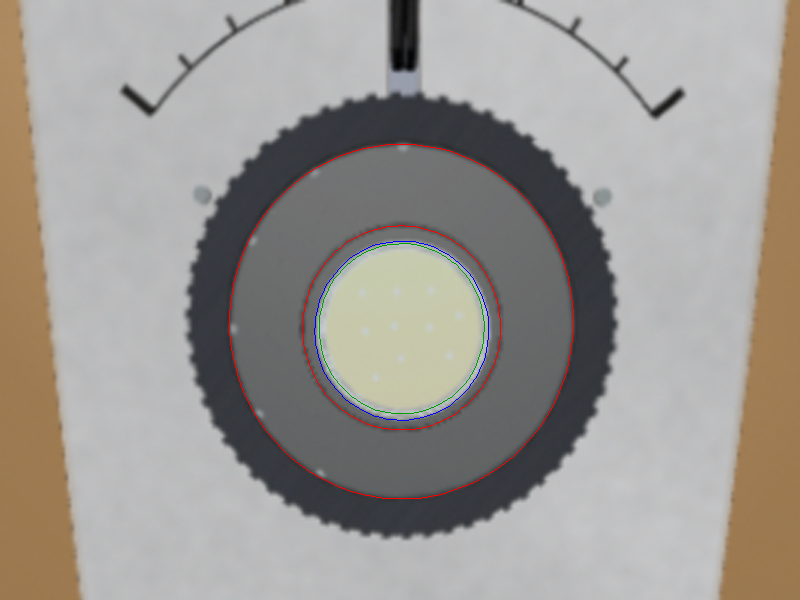

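View pics/both.png

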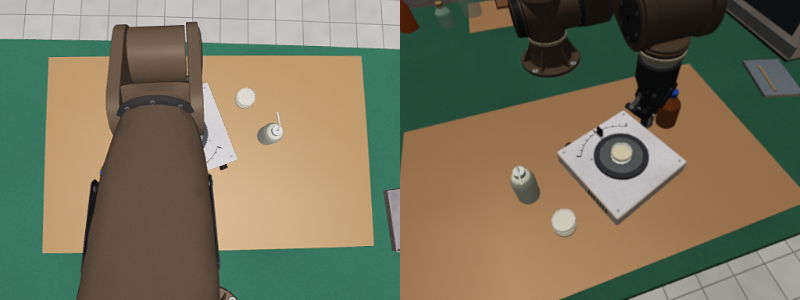

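The dish is concentric with the ring within 0.7 mm, the lever is on the middle mark, and everything else stands as before. I'll hold still once, then hand in.

arm_command(moves=[[0,0,-0.5,0,0,0,-1],[0,0,-1,0,0,0,-1],[0,0,-1,0,0,0,-1],[0,0,-1,0,0,0,-1],[0,0,-1,0,0,0,-1],[0,0,-1,0,0,0,-1],[0,0,-1,0,0,0,-1],[0,0,-1,0,0,0,-1]])

```text
t: 15.57
eef_pos: [0.6646, 0.1104, 0.2631]
ee_rot: [-0.191, 0.981, 0.0, 0.001]
force: [-0.2, 1.3, -0.4]
gripper_width: 0.0001
```

```bash
python3 -c "
from rig import arm
print(arm.close_job(), arm.sense()['t'])"
```

```text
the job is handed in; nothing more can be done
the job is handed in; nothing more can be done
```

The dish is in the middle of the stage and the iris pointer is on the long middle mark. I handed the job in at about 15.6 s, with the hand about 19 cm above the glass. `close_job` gives no verdict, so the figures below are my own checks.

- **Dish:** I pushed it about 20 mm across the glass with the shut fingertips. In the last wrist view its centre is within about 0.7 mm of the stage centre, inside the etched ring.
- **Iris lever:** I then pushed the tab around its arc from one side only, from about 77° to 50°, with about 3.5 N or less at the readings taken between moves. With the tool still touching, the pointer measured about 0.4° short, so I nudged it 0.7 mm further. With the hand off, it lines up with the middle mark by eye.
- **Rest of the bench:** In the last scene and wrist views the bottles, dish stack and marker look undisturbed. I compared these by eye only, and the arm blocked part of the top view.

Two measurements disagreed. The wrist camera's hand-eye calibration shifted by about 1.6 mm between two tool headings, which is within the stated accuracy. One triangulation of the dish's height from two wrist views had too short a baseline and came out wrong, so I discarded it.

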